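# Pack the blood-film kit into its carry tray

### The job

Pack the blood-film kit for the ward round: put the slide box, the small carton of cover slips, the stain bottle and the small oil dropper into the carry tray, each set gently, right way up and fully down in the pocket that is cut to its shape and size. The big white dropper bottle and the bigger blue-and-white carton look similar but do not belong in the kit; leave them where they are.

Things in the scene. Friction and masses are not known exactly. Their poses are not given: they have to be found in the camera images.
- slide_box: Dark blue flat slide box with snap lid, closed, lying flat: 38 mm along its x axis, 89 mm along its y axis, 32 mm high; origin at the centre of its underside, z up. Belongs in the tray. Loose, about 0.11 kg.
- slip_carton: The small white carton of cover slips with a blue band, lying flat: 36 mm along its x axis, 60 mm along its y axis, 24 mm high; origin at the centre of its underside, z up. Belongs in the tray. Loose, about 0.05 kg.
- stain_bottle: Stain bottle, brown round body with a purple-edged label, 52 mm across up to 90 mm height, narrow neck and black cap 28 mm across, 117 mm high in all, standing; origin at the centre of its underside, z up. Belongs in the tray. Loose, about 0.21 kg.
- oil_dropper: The small oil dropper bottle: white round body 26 mm across up to about 50 mm height (the top few mm rounded), pointed nozzle 12 mm across above, 66 mm high in all, standing; origin at the centre of its underside, z up. Belongs in the tray. Loose, about 0.07 kg.
- saline_bottle: Look-alike that does not belong: a white dropper bottle of the same shape as the oil dropper but twice as big, 58 mm across and 135 mm high, standing loose; origin at the centre of its underside. To be left alone.
- kit_carton: Look-alike that does not belong: a white and blue carton like the cover-slip carton but bigger, 51 (x) x 77 (y) x 42 mm high, lying loose; origin at the centre of its underside. To be left alone.
- insert_slides: Fixed grey block 112 x 112 x 38 mm high; origin at the centre of its underside, 3 mm above the worktop. One of four, in any order, 2 x 2 at 114 mm pitch, filling a 236 mm square steel carry tray (rim 3 mm thick, 5 mm above the block tops). In its middle the long rectangular pocket for the slide box: 46 mm along its x, 99 mm along its y axis, 12 mm deep (black-lined floor 26 mm above the origin).
- insert_slips: Fixed grey block 112 x 112 x 38 mm high; origin at the centre of its underside, 3 mm above the worktop. One of four, in any order, 2 x 2 at 114 mm pitch, filling a 236 mm square steel carry tray (rim 3 mm thick, 5 mm above the block tops). In its middle the short rectangular pocket for the slip carton: 46 mm along its x, 70 mm along its y axis, 10 mm deep (floor 28 mm above the origin).
- insert_bottle: Fixed grey block 112 x 112 x 38 mm high; origin at the centre of its underside, 3 mm above the worktop. One of four, in any order, 2 x 2 at 114 mm pitch, filling a 236 mm square steel carry tray (rim 3 mm thick, 5 mm above the block tops). In its middle the large round pocket for the stain bottle: 62 mm across, 32 mm deep (floor 6 mm above the origin).
- insert_dropper: Fixed grey block 112 x 112 x 38 mm high; origin at the centre of its underside, 3 mm above the worktop. One of four, in any order, 2 x 2 at 114 mm pitch, filling a 236 mm square steel carry tray (rim 3 mm thick, 5 mm above the block tops). In its middle the small round pocket for the oil dropper: 36 mm across, 22 mm deep (floor 16 mm above the origin).
There are look-alikes about, which are no part of the job. Leave any orange or turquoise look-alike of the slide_box alone. Leave any yellow look-alike of the stain_bottle alone.

How it is judged (in metres and radians):
At the end, for the whole second after the job is handed in: Slide box, cover-slip carton, stain bottle and oil dropper each sit in their own insert: centred within 10 mm, underside within 4 mm of the pocket floor, upright within 7 degrees, at rest. The big dropper bottle and bigger carton are within 20 mm of their start, not tipped over 9 degrees (horizontal distance between slide_box and insert_slides below 0.01 m and z of slide_box in the frame of insert_slides below 0.03 m and angle between each of slide_box, slip_carton, stain_bottle, oil_dropper's own z axis and vertical below 0.12 rad and linear speed of each of slide_box, slip_carton, stain_bottle, oil_dropper below 0.02 m/s and horizontal distance between slip_carton and insert_slips below 0.01 m and z of slip_carton in the frame of insert_slips below 0.032 m and horizontal distance between stain_bottle and insert_bottle below 0.01 m and z of stain_bottle in the frame of insert_bottle below 0.01 m and horizontal distance between oil_dropper and insert_dropper below 0.01 m and z of oil_dropper in the frame of insert_dropper below 0.02 m and distance of each of saline_bottle, kit_carton from where it was at the start of the episode below 0.02 m and angle between each of saline_bottle, kit_carton's own z axis and vertical below 0.15 rad); the robot touches nothing.
It fails at once if the big dropper bottle or the bigger carton is moved more than 20 mm or tipped more than about 9 degrees (distance of any of saline_bottle, kit_carton from where it was at the start of the episode above 0.02 m or angle between any of saline_bottle, kit_carton's own z axis and vertical above 0.15 rad).
It fails at once if the slide box is dropped or thrown (moves faster than 0.7 m/s while out of the fingers) (contact force between slide_box and the fingers below 0.05 N and linear speed of slide_box above 0.7 m/s).
It fails at once if the cover-slip carton is dropped or thrown (moves faster than 0.7 m/s while out of the fingers) (contact force between slip_carton and the fingers below 0.05 N and linear speed of slip_carton above 0.7 m/s).
It fails at once if the stain bottle is dropped or thrown (moves faster than 0.7 m/s while out of the fingers) (contact force between stain_bottle and the fingers below 0.05 N and linear speed of stain_bottle above 0.7 m/s).
It fails at once if the oil dropper is dropped or thrown (moves faster than 0.7 m/s while out of the fingers) (contact force between oil_dropper and the fingers below 0.05 N and linear speed of oil_dropper above 0.7 m/s).
It also fails if it takes over 118 s, if anything falls off the work surface, if the arm or the gripper's body presses on something with over 40 N, if the wrist force passes 120 N, or if a joint passes its speed limit or range.

### The arm

A 7-joint arm with a two-finger parallel gripper is mounted at the origin on a cart in front of the work surface, level with it; the furniture and walls round the work are solid. World frame = base frame: x ahead of the robot, y to its left, z up, the work surface at z = 0. Lengths are in mm, angles in rad, forces in N, time in s.
With the tool pointing down it reaches from about 400 to 875 mm from the base axis. Payload 19.3 kg.
Tool frame: the origin (TCP) lies at the very end of the fingers, on their centre line; the grasp point (between the pads) lies 19 mm behind it (grip_point_offset is the z of the grasp point in the tool frame, in mm); z points along the fingers, x is the direction in which the jaws open and shut, and the axes are right-handed (so a half turn about z gives the same grasp; the last joint's range is limited). The gripper opens to 85 mm and grips with 20 to 120 N. Pads are 22 mm wide; open, the fingers measure 114 mm over their backs; the gripper's body (76 mm by 85 mm) begins 54 mm behind the grasp point. The pads swing forward as they close: fully open they stand 13 mm farther back than shut.
Start: joints at [1.265, 0.521, -0.036, 1.599, 0.021, 1.021, -0.113], TCP at [145.985, -607.703, 231.291] pointing down, gripper open.
Joint ranges: [-2.91, 2.91], [-0.3, 2.13], [-1.5, 1.42], [0.17, 2.43], [-1.26, 4.41], [0.16, 1.93], [-2.52, 2.52]. Speed limits (rad/s): [1.89, 1.89, 2.39, 2.39, 3.01, 3.01, 3.01].

### API

Orientations are given as a 3x3 rotation matrix whose columns are the frame's x, y, z axes.
In Python, from workcell import movep, movel, goto_joints, open_gripper, clamp, wait, inverse_kinematics, read_state, camera, PlanningError, finish_job, grip_point_offset gives the robot as it stands. Calls block until the motion is done:
- movep(position, orientation): joint-space move of the TCP to a pose.
- movel(position, frame=None, max_speed=150, guard=None): straight line of the TCP; frame=None keeps the orientation; max_speed is the mean speed in mm/s. With guard (N) it stops when the force on the tool has changed by that much, and returns True; else False.
- goto_joints(angles): joint-space move.
- open_gripper() and clamp(): open the fingers fully, or close them until they stop; the grip force is fixed at half the most.
- wait(seconds).
- inverse_kinematics(position, orientation): joint angles nearest the present ones, or None.
- read_state(): the state.
- camera(name): name is "side" or "top"; returns a dict with "image" (480x640x3 uint8, blue, green, red), "range_z" (480x640 float32, mm along the optical axis (not along the pixel's ray), 0 where there is no reading), "fx", "fy", "cx", "cy" (pixels), "cam_to_world" (4x4, takes a point from camera to world coordinates). Camera axes: x right, y up, looking along -z (the intrinsics and any distortion apply to the point x, -y, -z); pixel columns grow to the right and rows downward; lengths in mm; the calibration is good to about 2 mm. A picture is of the moment at which its call begins.
A pose or a line that the arm cannot do raises PlanningError and nothing moves.
- finish_job(): hands the job in, once; it reports no verdict.
The state is a dict: "time": time; "qpos": joint angles; "qvel": joint speeds; "joint_efforts": joint torques, N m; "eef_pos": TCP position; "tool_rot": TCP orientation; "ft_force": force on the tool from outside, world axes, zero at the start; "torque": the same for the moment, N m; "finger_gap": finger opening in mm.
Only numpy, scipy, OpenCV 4.12 (cv2) and the standard library are available. Lean on these libraries where they do the work, as an engineer would, in place of code of your own. Each camera call takes 0.05 s, during which the arm holds its last target.

## Working session

There is one attempt and no reset: what is moved stays moved. The work goes in short steps, each a Python script; the robot and the scene stay as the last script left them, time stands still between calls to the robot, and variables do not carry over. Pictures are saved under pics/ and viewed, and the job is handed in when it is done.

```bash
ls; mkdir -p pics
python3 - <<'E'
from workcell import *
import cv2,numpy as np
for n in ("side","top"):
    c=camera(n); cv2.imwrite(f"pics/{n}0.png",c["image"]); np.savez(f"{n}0.npz",**c)
    print(n,c["fx"],c["fy"],c["cx"],c["cy"],[k for k in c]);print(np.round(c["cam_to_world"],3)); print((c["range_z"]>0).mean())
s=read_state();print(s["time"],s["eef_pos"],s["tool_rot"],s["finger_gap"],grip_point_offset)
E
```

```text
pics
side 471.7723388425655 471.7723388425655 314.31260775580296 237.26411512845795 ['image', 'range_z', 'fx', 'fy', 'cx', 'cy', 'cam_to_world']
[[-7.84000e-01  3.93000e-01 -4.81000e-01  3.36900e+00]
 [-6.21000e-01 -4.96000e-01  6.07000e-01  7.46926e+02]
 [-0.00000e+00  7.74000e-01  6.33000e-01  8.04240e+02]
 [ 0.00000e+00  0.00000e+00  0.00000e+00  1.00000e+00]]
0.995927734375
top 556.8991135876624 556.8991135876624 319.8847490363137 234.84537400361455 ['image', 'range_z', 'fx', 'fy', 'cx', 'cy', 'cam_to_world']
[[ 1.400000e-02  9.850000e-01 -1.710000e-01  3.765680e+02]
 [-1.000000e+00  1.500000e-02  6.000000e-03  3.947100e+01]
 [ 9.000000e-03  1.710000e-01  9.850000e-01  1.236744e+03]
 [ 0.000000e+00  0.000000e+00  0.000000e+00  1.000000e+00]]
0.9960709635416667
0.1 [ 145.88748853 -607.4290235   230.78643872] [[ 2.33556697e-01 -9.72343143e-01 -2.84788643e-04]
 [-9.72342674e-01 -2.33556864e-01  9.57279492e-04]
 [-9.97318493e-04  5.33331147e-05 -9.99999501e-01]] 85.58106975200361 -18.700000000000003
```

View pics/top0.png

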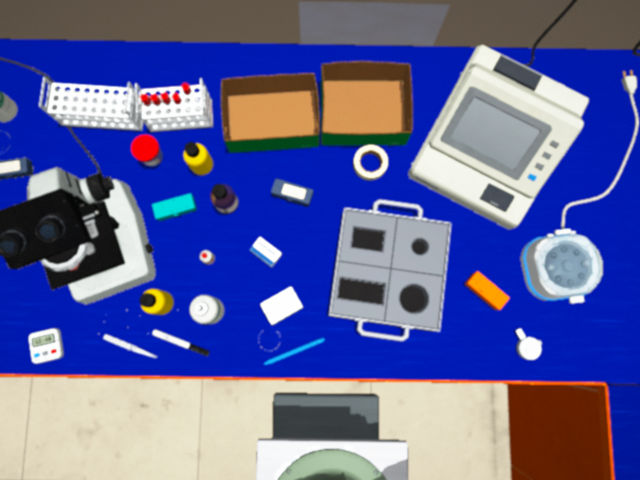

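View pics/side0.png

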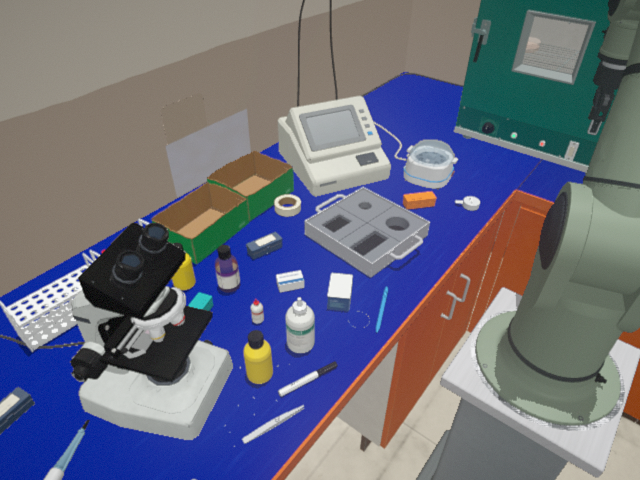

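The top view shows the slide box at about (292,190), the slip carton at (266,250), the stain bottle at (224,198) and the dropper at (206,257). The saline bottle is at (206,309) and the kit carton at (281,305). The tray spans (330–450, 205–330). A second dark box sits at the left edge (15,167). I'll measure next.

```bash
cat > util.py <<'E'
import numpy as np,cv2
def world(c):
    h,w=c["range_z"].shape; v,u=np.mgrid[0:h,0:w]; z=c["range_z"].astype(float)
    p=np.stack([(u-c["cx"])/c["fx"]*z,-(v-c["cy"])/c["fy"]*z,-z,np.ones_like(z)],-1)
    return (p@np.asarray(c["cam_to_world"]).T)[...,:3]
def ray(c,uv,h):
    uv=np.atleast_2d(uv).astype(float);T=np.asarray(c["cam_to_world"])
    d=np.stack([(uv[:,0]-c["cx"])/c["fx"],-(uv[:,1]-c["cy"])/c["fy"],-np.ones(len(uv))],-1)@T[:3,:3].T
    o=T[:3,3]; return o+d*((h-o[2])/d[:,2])[:,None]
E
python3 - <<'E'
import numpy as np,cv2
from util import *
c=dict(np.load("top0.npz")); W=world(c); im=c["image"]
def blob(name,u0,v0,u1,v1,zlo,zhi):
    m=np.zeros(W.shape[:2],bool); m[v0:v1,u0:u1]=True
    z=W[...,2]; m&=(z>zlo)&(z<zhi)
    n,l,st,_=cv2.connectedComponentsWithStats(m.astype(np.uint8))
    k=1+np.argmax(st[1:,4]); P=W[l==k]
    r=cv2.minAreaRect(P[:,:2].astype(np.float32))
    print(name,len(P),"med",np.round(np.median(P,0),1),"rect",np.round(r[0],1),np.round(r[1],1),round(r[2],1),"zmax",P[:,2].max().round(1),"z90",np.percentile(P[:,2],[10,50,90]).round(1))
print("table z",np.median(W[340:360,400:440,2]), "left",np.median(W[200:230,270:320,2]), W[230,180,2])
blob("slide",262,170,322,212,20,45)
blob("other",0,150,40,185,15,60)
blob("slip",245,230,290,272,16,35)
blob("kit",255,280,310,330,30,55)
blob("stain cap",205,175,245,220,105,125)
blob("stain all",200,175,245,220,50,125)
blob("oil",190,243,222,270,30,80)
blob("oil tip",190,243,222,270,55,80)
blob("saline",180,285,232,330,60,145)
blob("tray",320,200,460,330,35,60)
blob("teal",148,185,200,222,15,60)
blob("yel",180,140,215,180,50,125)
blob("yel2",135,283,178,318,50,125)
cv2.imwrite("pics/crop_l.png",cv2.resize(im[140:340,180:340],None,fx=4,fy=3.99,interpolation=2)[:600])
cv2.imwrite("pics/crop_tray.png",cv2.resize(im[195:340,320:460],None,fx=4,fy=4,interpolation=2))
# pocket floors
for nm,(u,v) in dict(a=(368,239),b=(420,246),cc=(361,290),d=(413,298)).items(): print(nm,W[v,u].round(1))
E
```

```text
table z 0.9806250182706435 left 0.8674407849985073 1.3635430496160552
slide 654 med [683.6  97.1  32. ] rect [684.3  97.2] [89.7 38.6] 73.2 zmax 38.9 z90 [28.3 32.  35.1]
other 508 med [729.4 717.   31.3] rect [729.4 721.9] [38.9 68.5] 10.5 zmax 38.6 z90 [23.  31.3 34.6]
slip 451 med [549.  151.6  25.1] rect [549.2 152.1] [60.  36.6] 54.5 zmax 32.7 z90 [21.6 25.1 28.2]
kit 861 med [430.8 113.1  42.8] rect [431.1 113.4] [50.8 76. ] 30.6 zmax 50.4 z90 [39.8 42.8 45.7]
stain cap 161 med [661.  243.2 117.7] rect [662.1 243.6] [27.4 26.9] 13.4 zmax 122.4 z90 [113.  117.7 120.5]
stain all 518 med [654.4 238.1  85. ] rect [660.3 242.8] [48.2 51.3] 36.3 zmax 122.4 z90 [ 68.   85.  118.7]
oil 129 med [532.9 276.2  47.1] rect [534.3 278.3] [25.1 25. ] 68.6 zmax 68.8 z90 [38.1 47.1 58.2]
oil tip 24 med [534.  278.5  58.2] rect [534.2 277.8] [ 9.9 12.9] 37.7 zmax 68.8 z90 [56.6 58.2 63. ]
saline 684 med [418.5 263.1  96.3] rect [419.6 269.2] [54.9 58.8] 1.3 zmax 139.8 z90 [ 84.2  96.3 118.3]
tray 9528 med [ 522.  -130.    41.9] rect [ 519.2 -121.4] [236.6 288.7] 82.7 zmax 53.6 z90 [38.7 41.9 45.5]
teal 701 med [645.1 357.   31.7] rect [645.8 358.3] [38.9 90.1] 17.7 zmax 38.3 z90 [27.1 31.7 34.8]
yel 551 med [743.2 299.7  84.5] rect [747.3 303.1] [44.1 52. ] 33.7 zmax 122.8 z90 [ 64.7  84.5 118.9]
yel2 575 med [433.4 368.8  84.9] rect [434.5 374.9] [48.7 51.7] 80.7 zmax 123.7 z90 [ 67.6  84.9 118.6]
a [578.2 -74.2  30.3]
b [ 565.8 -190.1   21.3]
cc [466.1 -59.   30.7]
d [ 451.7 -174.7   11.4]
```

View crops.

View pics/crop_tray.png

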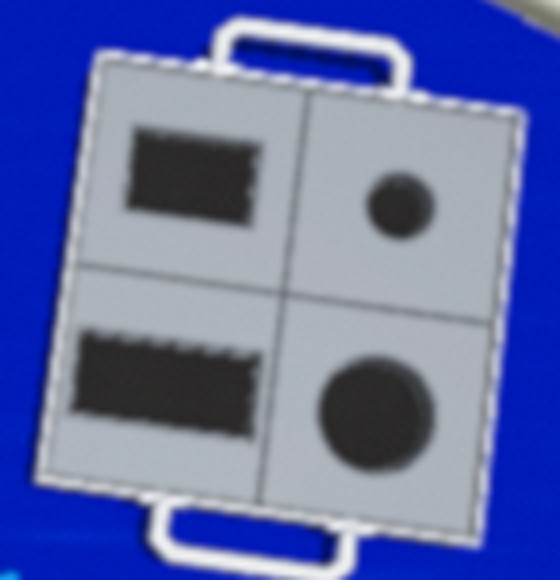

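View pics/crop_l.png

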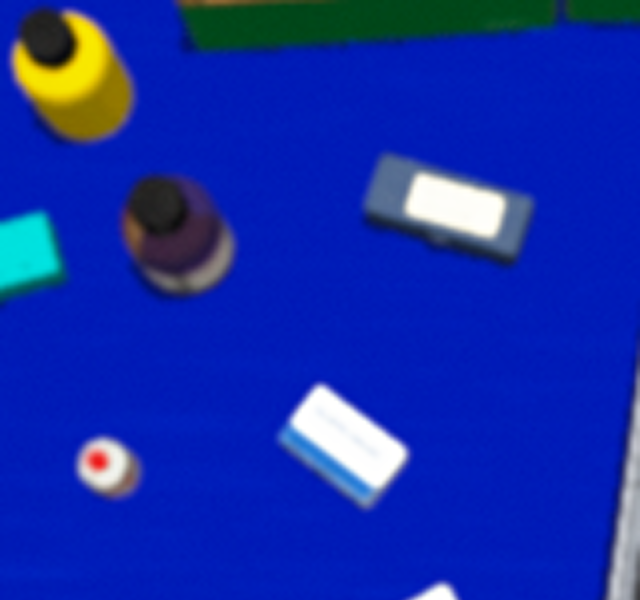

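Run:
```python
import numpy as np,cv2
from util import *
for cam in ("top","side"):
    c=dict(np.load(f"{cam}0.npz")); W=world(c); im=c["image"]
    g=im.max(2)
    # points inside tray area by world coords
    R=np.hypot(W[...,0]-515,W[...,1]+122)<150
    dark=((g<95)&R&(W[...,2]<60)).astype(np.uint8)
    if 1: dark=cv2.morphologyEx(dark,cv2.MORPH_OPEN,np.ones((3,3),np.uint8))
    n,l,st,ce=cv2.connectedComponentsWithStats(dark)
    pts=[]
    for k in range(1,n):
        if st[k,4]<60: continue
        cn,_=cv2.findContours((l==k).astype(np.uint8),cv2.RETR_EXTERNAL,cv2.CHAIN_APPROX_NONE)
        P=ray(c,cn[0][:,0,:],41)[:,:2].astype(np.float32)
        r=cv2.minAreaRect(P); print(cam,st[k],np.round(r[0],1),np.round(np.array(r[1]),1),round(r[2],1))
    # tops plane
    for nm,z,(x,y) in []: pass
    m=R&(W[...,2]>36)&(W[...,2]<50)&(np.ptp(im.astype(int),axis=2)<40)
    n,l,st,_=cv2.connectedComponentsWithStats(m.astype(np.uint8)); k=1+np.argmax(st[1:,4])
    mm=cv2.morphologyEx((l==k).astype(np.uint8),cv2.MORPH_CLOSE,np.ones((3,3)))
    mm=cv2.morphologyEx(mm,cv2.MORPH_OPEN,np.ones((21,21)))
    cn,_=cv2.findContours(mm,cv2.RETR_EXTERNAL,cv2.CHAIN_APPROX_NONE)
    P=ray(c,max(cn,key=len)[:,0,:],46)[:,:2].astype(np.float32);r=cv2.minAreaRect(P);print("tray",r)
    # objects in both cams at top heights
    hsv=cv2.cvtColor(im,cv2.COLOR_BGR2HSV)
    for nm,(x,y),rad,zl,zh in [("slide",(684,97),60,26,40),("slip",(549,152),45,20,32),("cap",(662,243),25,112,125),("stain",(661,243),35,50,125),("tip",(534,278),20,54,75),("oil",(534,278),25,30,75),("kit",(431,113),60,30,55),("saline",(420,269),40,60,150)]:
        m=(np.hypot(W[...,0]-x,W[...,1]-y)<rad)&(W[...,2]>zl)&(W[...,2]<zh)
        Q=W[m][:,:2].astype(np.float32); r=cv2.minAreaRect(Q); print(cam,nm,len(Q),np.round(r[0],1),np.round(r[1],1),round(r[2],1),"z",np.median(W[m][:,2]).round(1),W[m][:,2].max().round(1))
```

```text
top [352 228  32  23 588] [576.8 -72.3] [66.8 43.5] 82.6
top [412 239  16  15 177] [ 561.7 -185.3] [30.5 31.5] 45.3
top [339 278  45  26 867] [463.9 -58. ] [96.  42.6] 82.4
top [400 285  28  28 598] [ 449.  -170.7] [57.5 58.1] 0.8
tray ((550.3189697265625, -121.55364990234375), (231.33120727539062, 154.85682678222656), 88.61674499511719)
top slide 620 [684.8  96.5] [88.5 37.3] 74.7 z 32.1 38.9
top slip 431 [549.4 152.2] [59.8 35.8] 53.9 z 25.2 31.9
top cap 147 [662.3 243.6] [27.1 26.9] 12.9 z 118.0 122.4
top stain 518 [660.3 242.8] [48.2 51.3] 36.3 z 85.0 122.4
top tip 30 [534.6 279.3] [11.2 11.7] 87.7 z 57.7 68.8
top oil 129 [534.3 278.3] [25.1 25. ] 68.6 z 47.1 68.8
top kit 861 [431.1 113.4] [50.8 76. ] 30.6 z 42.8 50.4
top saline 684 [419.6 269.2] [54.9 58.8] 1.3 z 96.3 139.8
side [326 217  21  14 176] [573.7 -66.2] [59.7 35.1] 82.3
side [354 234  30  21 306] [460.7 -50.3] [86.3 35.4] 83.2
tray ((510.0650939941406, -118.96688079833984), (98.23179626464844, 110.29000091552734), 35.15171432495117)
side slide 340 [683.1  98.5] [89.3 38.3] 72.6 z 30.8 36.0
side slip 295 [548.1 153.6] [59.4 39.4] 54.0 z 23.6 27.8
side cap 102 [660.6 245.5] [27.1 27.7] 67.6 z 116.7 119.6
side stain 581 [655.6 249.2] [51.5 43.6] 51.6 z 82.2 119.6
side tip 24 [531.2 280.8] [10.8 10. ] 41.0 z 58.2 65.7
side oil 141 [530.5 282.6] [25.2 22.4] 53.3 z 44.8 65.7
side kit 604 [429.6 114.6] [50.7 81.1] 30.3 z 41.5 46.3
side saline 805 [414.8 274.8] [56.4 49.4] 33.6 z 92.8 135.8
```

The tray pockets fit the 114 mm lattice. Slips is at (577,-72), slides (464,-58), bottle (449,-171) and dropper (562,-185), with the tray yawed -7.3°. I'll check reachability before moving.

```bash
cat > plan.py <<'E'
import numpy as np
from workcell import *
OFF=np.array([-0.8,0.8])   # mean of top and side calibration disagreement
C=np.array([512.9,-121.6])+OFF; a=np.radians(-7.3)
ex=np.array([np.cos(a),np.sin(a)]); ey=np.array([-ex[1],ex[0]])
POC=dict(slips=C+57*ex+57*ey,slides=C-57*ex+57*ey,bottle=C-57*ex-57*ey,dropper=C+57*ex-57*ey)
def R(deg):
    c,s=np.cos(np.radians(deg)),np.sin(np.radians(deg)); return np.array([[c,s,0],[s,-c,0],[0,0,-1.]])
# name: pick xy, pick jaw deg, place pocket, place jaw deg, tcp height above underside, floor z
J=dict(slide=((683.8,97.4),-16.6,"slides",-7.3,14,29),
 slip=((548.8,152.7),-36,"slips",-7.3,12,31),
 stain=((661.3,244.2),90,"bottle",45-7.3,55,9),
 oil=((533,279.5),90,"dropper",-45-7.3,26,19))
E
python3 - <<'E'
from plan import *
from util import *
c=dict(np.load("top0.npz"));W=world(c)
print("machine",W[50:220,420:590,2].max(),"centri",W[230:300,520:605,2].max())
print(inverse_kinematics([430,-170,230],R(-7.3)))
for n,(p,d,k,e,h,f) in J.items():
  for xy,dd,z in ((p,d,h+1),(p,d,210),(POC[k],e,f+h),(POC[k],e,210)):
    for t in (0,180):
      q=inverse_kinematics([*xy,z],R(dd+t)); print(n,np.round(xy),z,dd+t,None if q is None else np.round(q,2))
E
```

```text
machine 1236.7444694884157 centri 1236.7444694884157
[ 0.69411025  0.30282995 -0.54218253  1.99206508  0.19810744  0.8976742
 -0.07962507]
slide [684.  97.] 15 -16.6 [ 0.02  0.91 -0.41  1.52  0.45  0.81 -0.85]
slide [684.  97.] 15 163.4 [ 0.42  1.26 -1.28  1.49  1.23  1.32  1.87]
slide [684.  97.] 210 -16.6 [ 0.15  0.72 -0.65  1.4   0.45  1.17 -0.85]
slide [684.  97.] 210 163.4 [ 0.41  0.97 -1.28  1.39  0.92  1.44  2.01]
slide [463. -57.] 43 -7.3 [ 0.32  0.62 -0.43  2.13  0.53  0.5  -0.64]
slide [463. -57.] 43 172.7 [-0.42  0.7   0.57  2.16 -0.81  0.5  -2.49]
slide [463. -57.] 210 -7.3 [ 0.49  0.35 -0.62  2.    0.26  0.87 -0.4 ]
slide [463. -57.] 210 172.7 [-0.85  0.63  1.24  2.06 -0.73  0.99 -2.49]
slip [549. 153.] 13 -36 [-0.04  0.79 -0.47  1.86  0.58  0.63 -1.51]
slip [549. 153.] 13 144 [ 0.41  1.18 -1.28  1.84  1.24  1.21  1.2 ]
slip [549. 153.] 210 -36 [ 0.29  0.63 -0.98  1.74  0.58  1.09 -1.51]
slip [549. 153.] 210 144 [ 0.42  0.78 -1.27  1.73  0.79  1.25  1.46]
slip [576. -72.] 43 -7.3 [ 0.35  0.75 -0.47  1.83  0.51  0.68 -0.54]
slip [576. -72.] 43 172.7 [-0.44  0.86  0.71  1.
[... 584 characters left out ...]
stain [ 448. -170.] 210 37.7 [ 0.78  0.38 -0.68  1.97  0.31  0.89  0.59]
stain [ 448. -170.] 210 217.7 [ 0.25  0.32 -0.02  2.    0.01  0.83 -2.25]
oil [533. 280.] 27 90 [-0.08  0.88 -0.77  1.76  0.81  0.84  0.34]
oil [533. 280.] 27 270 [-0.33  0.78 -0.37  1.78  0.43  0.66 -2.51]
oil [533. 280.] 210 90 [ 0.17  0.82 -1.25  1.65  0.81  1.29  0.33]
oil [533. 280.] 210 270 [-0.7   0.51  0.17  1.69 -0.1   0.94 -2.06]
oil [ 561. -185.] 45 -52.3 [ 0.41  0.73 -0.28  1.81  0.31  0.65 -0.96]
oil [ 561. -185.] 45 127.7 [ 0.98  1.13 -1.28  1.78  1.17  1.22  1.57]
oil [ 561. -185.] 210 -52.3 [ 0.47  0.51 -0.36  1.7   0.21  0.97 -0.88]
oil [ 561. -185.] 210 127.7 [ 0.99  0.82 -1.28  1.68  0.81  1.28  1.78]
```

```bash
cat >> plan.py <<'E'
ZT=210
def st(msg):
    s=read_state(); print(msg,"t",round(s["time"],1),"pos",np.round(s["eef_pos"],1),"gap",round(s["finger_gap"],1),"F",np.round(s["ft_force"],1))
def pick(n,xy=None,zt=ZT):
    p,d,k,e,h,f=J[n]
    if xy is not None: p=xy
    movep([*p,zt],R(d)); movel([*p,h+40],max_speed=200); g=movel([*p,h],max_speed=80,guard=15)
    st(f"{n} at pick guard={g}"); clamp(); st("clamped")
    movel([*p,h+25],max_speed=60); movel([*p,zt],max_speed=200); st("lifted")
def place(n,zt=ZT):
    p,d,k,e,h,f=J[n]; q=POC[k]
    movel([*q,zt],frame=R(e),max_speed=200); movel([*q,f+h+25],max_speed=150)
    movel([*q,f+h+2],max_speed=40); st("above floor")
    g=movel([*q,f+h-2],max_speed=12,guard=5); st(f"down guard={g}")
def release(n,zt=ZT):
    p,d,k,e,h,f=J[n]; q=POC[k]
    open_gripper(); z=read_state()["eef_pos"]; movel([z[0],z[1],zt],max_speed=200); st("released")
def snap(tag):
    import cv2
    for n in ("top","side"):
        c=camera(n); cv2.imwrite(f"pics/{n}_{tag}.png",c["image"]); np.savez(f"{n}_{tag}.npz",**c)
E
python3 - <<'E'
from plan import *
movep([430,-170,230],R(-7.3)); st("way")
pick("slide"); place("slide"); snap("s1")
E
```

```text
way t 2.0 pos [ 429.8 -171.   229.9] gap 85.6 F [-0.6 -1.2 -0.4]
slide at pick guard=False t 5.0 pos [683.8  97.5  13.9] gap 85.4 F [0.8 0.  0.3]
clamped t 5.5 pos [684.2  97.4  14.6] gap 33.6 F [-0.9 -1.3  7.9]
lifted t 7.1 pos [683.3  97.2 208.7] gap 33.6 F [-0.5  0.3 -0.4]
above floor t 10.4 pos [462.8 -56.9  45. ] gap 33.9 F [-0.6 -1.3 -1. ]
down guard=True t 10.7 pos [463.1 -57.1  43.5] gap 33.5 F [-2.2  0.  12.4]
```

Run:
```python
import cv2,numpy as np
a=cv2.imread("pics/side_s1.png")[150:330,220:460]; b=cv2.imread("pics/top_s1.png")[190:340,310:470]
cv2.imwrite("pics/s1c.png",np.vstack([cv2.resize(a,(400,300)),cv2.resize(b,(400,300))]))
```

```text
(no output)
```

View pics/s1c.png

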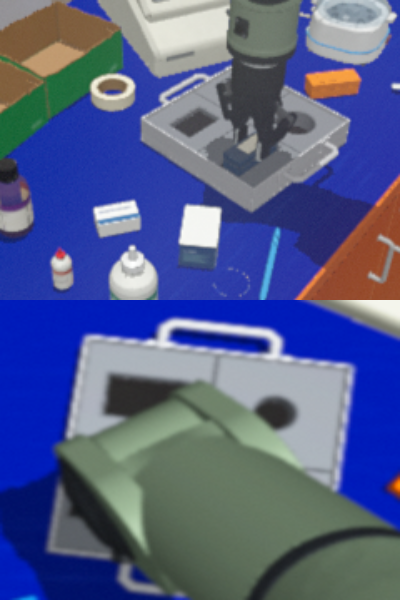

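The side view shows the box held over the slide pocket at about (245,155). Contact came at floor height, so it is seated, and I'll release and look.

```bash
cat > check.py <<'E'
import sys,numpy as np,cv2
from plan import POC
from util import *
def chk(tag,items):
    D={"slide":("slides",61,55,66,55),"slip":("slips",55,48,60,42),"stain":("bottle",126,118,135,25),"oil":("dropper",85,73,92,18)}
    for cam in ("top","side"):
        c=dict(np.load(f"{cam}_{tag}.npz"));W=world(c)
        for n in items:
            k,top,lo,hi,rad=D[n]; m=(np.hypot(*(W[...,:2]-POC[k]).transpose(2,0,1))<rad)&(W[...,2]>lo)&(W[...,2]<hi)
            if m.sum()<5: print(cam,n,"none");continue
            P=W[m];r=cv2.minAreaRect(P[:,:2].astype(np.float32)); print(cam,n,m.sum(),"off",np.round(np.array(r[0])-POC[k],1),np.round(r[1],1),round(r[2],1),"z",np.median(P[:,2]).round(1),"expect",top)
E
python3 - <<'E'
from plan import *
release("slide"); pick("slip"); snap("s2")
from check import chk; chk("s2",["slide"])
E
```

```text
released t 12.3 pos [462.1 -57.1 209.1] gap 85.3 F [-0.8 -0.7 -0.6]
slip at pick guard=False t 14.8 pos [548.7 152.8  11.9] gap 85.4 F [ 0.7  0.  -0.2]
clamped t 15.3 pos [549.  152.7  12.6] gap 34.2 F [-1.9 -1.2 10. ]
lifted t 16.9 pos [548.3 152.5 208.9] gap 34.3 F [-0.8 -0.6 -1.1]
top slide 197 off [ -3.3 -24.7] [38.9 34.9] 82.5 z 61.0 expect 61
side slide 358 off [-2.4  2.4] [91.6 37. ] 81.7 z 59.9 expect 61
```

The slide box is seated, with its top at 60–61 mm against 61 expected. Next I'll place the slip carton.

Run:
```python
from plan import *
place("slip"); snap("s3")
s=read_state()["eef_pos"]
if s[2]<46:
    release("slip"); pick("stain"); snap("s4")
    from check import chk; chk("s4",["slide","slip"])
```

```text
above floor t 20.1 pos [575.9 -71.4  45. ] gap 34.1 F [ 0.8  0.5 -1.2]
down guard=True t 20.4 pos [576.2 -71.6  43.6] gap 34.2 F [-2.6  0.6  9.6]
released t 22.0 pos [575.2 -71.6 209. ] gap 85.0 F [0.8 0.1 0. ]
stain at pick guard=False t 24.6 pos [661.3 244.4  55. ] gap 85.6 F [ 1.1 -1.5  0.7]
clamped t 25.1 pos [661.6 244.4  55.7] gap 50.9 F [-0.9 -0.2  6. ]
lifted t 26.4 pos [660.9 243.8 208.6] gap 50.9 F [-0.  -0.2 -2. ]
top slide none
top slip none
side slide 355 off [-2.   1.2] [93.9 37.5] 82.7 z 59.9 expect 61
side slip 230 off [-1.9  0.9] [64.7 39.5] 81.1 z 54.5 expect 55
```

View pics/side_s4.png

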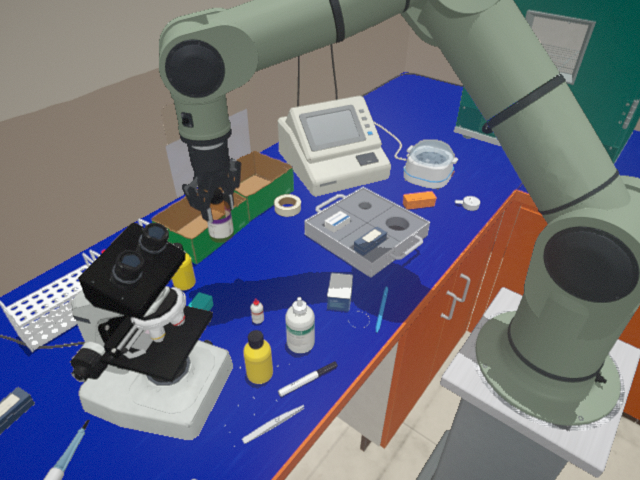

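Both boxes are seated at (337,220) and (370,240), and the bottle hangs upright in the gripper at (220,215). Bottle next, then the dropper.

Run:
```python
from plan import *
place("stain")
s=read_state()["eef_pos"]
if s[2]<67:
    release("stain"); J["oil"]=(*J["oil"][:3],37.7,*J["oil"][4:]); pick("oil"); place("oil"); snap("s5")
    if read_state()["eef_pos"][2]<48:
        release("oil"); goto_joints([1.265,0.521,-0.036,1.599,0.021,1.021,-0.113]); st("home"); snap("s6")
        from check import chk; chk("s6",["slide","slip","stain","oil"])
```

```text
above floor t 30.7 pos [ 448.4 -170.    66. ] gap 50.4 F [ 0.4  0.1 -2. ]
down guard=True t 30.9 pos [ 448.6 -170.2   64.6] gap 51.0 F [-0.4 -0.6  8.2]
released t 32.3 pos [ 447.6 -170.1  209.1] gap 85.5 F [ 0.1 -0.1 -0.5]
oil at pick guard=False t 35.5 pos [532.9 279.7  26. ] gap 85.3 F [-0.3  0.2  0. ]
clamped t 36.0 pos [533.2 279.5  26.4] gap 24.6 F [-0.9 -0.7  5.5]
lifted t 37.6 pos [532.7 279.  208.8] gap 24.3 F [-0.1  0.2 -0.4]
above floor t 41.8 pos [ 561.5 -184.5   47.1] gap 24.4 F [ 0.3  0.3 -0.7]
down guard=True t 42.1 pos [ 561.7 -184.7   45.3] gap 24.4 F [-1.4 -0.4  9.2]
released t 43.8 pos [ 560.7 -184.6  209. ] gap 85.2 F [-0.4 -0.1 -0.6]
home t 45.9 pos [ 147.2 -607.6  231.5] gap 85.4 F [-0.2  0.6 -0.4]
top slide 697 off [-1.  -0.2] [89.1 37. ] 83.1 z 61.1 expect 61
top slip 450 off [ 0.3 -0.4] [57.5 70.3] 19.1 z 55.7 expect 55
top stain 173 off [ 0.2 -0.7] [27.2 28.4] 27.3 z 126.7 expect 126
top oil 28 off [ 0.4 -0.8] [11.  12.1] 60.7 z 76.8 expect 85
side slide 354 off [-1.8  1.2] [92.6 37.6] 82.3 z 59.8 expect 61
side slip 235 off [-1.8  1.1] [65.6 39.4] 84.1 z 54.4 expect 55
side stain 82 off [-1.2  1.2] [27.1 28.7] 46.0 z 125.6 expect 126
side oil 14 off [-0.8  1.7] [10.6  8.4] 67.7 z 77.1 expect 85
```

Run:
```python
import numpy as np,cv2
from util import *
for t in ("0","_s6"):
  for cam in ("top","side"):
    c=dict(np.load(f"{cam}{t}.npz"));W=world(c)
    for nm,(x,y),rad,zl,zh in [("kit",(431,113),60,30,55),("saline",(420,269),40,60,150)]:
        m=(np.hypot(W[...,0]-x,W[...,1]-y)<rad)&(W[...,2]>zl)&(W[...,2]<zh)
        r=cv2.minAreaRect(W[m][:,:2].astype(np.float32));print(t,cam,nm,np.round(r[0],1),round(r[2],1),W[m][:,2].max().round(1))
c=dict(np.load("top_s6.npz"));W=world(c);m=(np.hypot(W[...,0]-561.4,W[...,1]+184.6)<20)&(W[...,2]>50);print("oil zmax",W[m][:,2].max())
a=cv2.imread("pics/side_s6.png")[170:320,270:470];b=cv2.imread("pics/top_s6.png")[190:340,310:510]
cv2.imwrite("pics/fin.png",np.vstack([cv2.resize(a,(400,300)),cv2.resize(b,(400,300))]))
```

```text
0 top kit [431.1 113.4] 30.6 50.4
0 top saline [419.6 269.2] 1.3 139.8
0 side kit [429.6 114.6] 30.3 46.3
0 side saline [414.8 274.8] 33.6 135.8
_s6 top kit [431.2 113.5] 30.6 50.7
_s6 top saline [419.7 269.2] 2.1 139.1
_s6 side kit [430.1 113.9] 30.6 45.8
_s6 side saline [414.8 274.3] 41.5 135.6
oil zmax 88.32272310828989
```

View pics/fin.png

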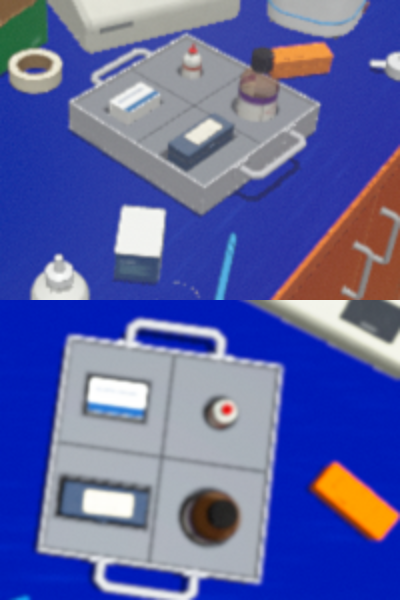

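All four sit upright in their pockets. The look-alikes haven't moved, so I'm handing in.

```bash
python3 -c "
from workcell import *
finish_job(); print(read_state()['time'])"
```

```text
the job is handed in; nothing more can be done
the job is handed in; nothing more can be done
```

The slide box, cover-slip carton, stain bottle and oil dropper are each in their own tray pocket. I handed the job in about 46 s into the 118 s limit, with the gripper empty and the arm back at its start pose.

- **Position:** the last checks put each item within about 2 mm of its pocket centre in both cameras. The limit is 10 mm.
- **Height:** the two boxes and the stain bottle have tops within about 1 mm of fully seated. For the oil dropper, the usual height figure (77 mm) was the middle of its nozzle, so it did not match the 85 mm expected. The nozzle rose by the 19 mm floor height, and its highest reading was 88 mm; the top camera read about 3 mm high on it before the move too.
- **Carton outline:** the top camera's final outline of the cover-slip carton came out the wrong size (57 x 70 mm), probably because tray rim pixels were included. The side camera and the picture show it seated.
- **Look-alikes:** the big white dropper bottle and the bigger carton moved by less than 1 mm.
- **Camera disagreement:** the two cameras differed by about 1–2 mm throughout, within their stated calibration. I aimed halfway between them.

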